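# Hook out the recessed drawer and put the charcoal block away

## Task

The low drawer unit on the bench has its drawer set back under the overhanging top, where fingers cannot reach. With the hooked rod, catch the hidden eye on the drawer front and pull the drawer all the way out, then lay the rod back down flat on the bench, clear of the unit. Finally put the charcoal block from the top of the unit into the drawer, leaving the drawer out and the firebrick and the small flat tin where they stand.

Things in the scene. Friction and masses are not known exactly. Their poses are not given: they have to be found in the camera images.
- drawer_unit: Low dark wooden drawer unit fixed on the bench, 210 mm deep (x), 150 wide (y), 74 high. Origin: centre of its underside; z up. Its open front faces its own -x. The 12 mm top board (underside z 62 mm) reaches forward to x = -105 mm, the two 8 mm side cheeks (134 mm apart) to -99; the drawer's front is set back under it, its face at x = -55 mm when shut.
- drawer (a joint): How far the drawer is pulled out along the unit's -x (m): 0 shut, 0.14 at its stop. It starts shut or up to 0.01 ajar. It slides with about 2.5 N of friction plus slight damping and stays where it is left. Its wooden front is 130 mm wide, from z 14 to 50 mm.
- drawer_eye (a point): Centre of the steel eye amid the drawer front: x -67.5, y 0, z 38 mm in the unit when shut, 12.5 mm before the face; moves with the drawer, axes as the unit's. A staple of 5 mm wire in the unit's x-z plane: stands out 28.5 mm, spans z 23.5 to 52.5 mm; opening 19 mm high, 23 mm deep in x, entered sideways along the unit's y. Hidden under the top when shut.
- drawer_in (a point): Centre of the drawer's inner floor, 18 mm above the bench; moves with the drawer, axes as the unit's. Inside 138 mm long (x +-69; 8 mm front wall at -x) and 118 mm wide (y +-59); side and rear walls rise to z 42 mm, the front wall to 50. Fully out, the front 82 mm of the inside lie clear of the top board.
- hook_rod: Hooked rod lying flat on the bench, loose, 0.11 kg. Origin: underside of the handle's centre; x along the rod to the hook, z up. Wooden handle 100 x 20 x 24 mm (x, y, z) centred there, brass ferrule to x = 62, then a 6 mm steel shaft, 12 mm above the underside, to x = 140, where it turns square to its -y side: a 6 mm prong ending 35 mm from the shaft's axis.
- rod_grip (a point): Centre of the rod's handle (12 mm above its underside), a good place to grip across the 20 mm; the balance point is about 12 mm towards the hook. With the rod pointing along the unit's x, its shaft passes the eye on the unit's +y side and the prong enters towards -y. The bench before the unit is free from world x 0.47 to 0.60, y 0 to 0.15 m.
- hook_prong (a point): Middle of the rod's prong, 140 mm along the rod from the handle's centre and 16 mm to its -y side.
- charcoal_block: Charcoal block, the shorter dark brown block, loose on top of the unit, 35 x 47 x 35 mm (x, y, z), 0.05 kg. Origin: centre of its underside. It stands near the front of the top, to the left or right of the firebrick, its longer side roughly along the unit's x.
- firebrick: Firebrick, the longer grey block, 37 x 73 x 25 mm, loose on top of the unit beside the charcoal block; stays there. Origin: centre of its underside.
- round_tin: Small flat round tin, 39 mm across, 13 mm high, on the bench before the unit; stays there. Origin: centre of its underside.
Not all that is in view belongs to the job. There is more than one size of the charcoal_block; the job needs the larger.

How it is judged:
By the outcome, as a careful person would: the job done as asked, in the order asked, and still so for the second after the job is handed in, with the robot touching nothing.
It also fails if it takes over 69 s, if anything falls off the work surface, if the arm or the gripper's body presses on something with over 40 N, if the wrist force passes 120 N, or if a joint passes its speed limit or range.

## Robot

A 6-joint arm with a two-finger parallel gripper is mounted at the origin on a cart in front of the work surface, level with it; the furniture and walls round the work are solid. World frame = base frame: x ahead of the robot, y to its left, z up, the work surface at z = 0. Lengths are in m, angles in rad, forces in N, time in s.
With the tool pointing down it reaches from about 0.3 to 0.75 m from the base axis. Payload 8.5 kg.
Tool frame: the origin (TCP) lies at the centre of the arm's flange, where the gripper is bolted on; the fingertips stand 166 mm ahead of it and the grasp point (between the pads) lies 147 mm ahead of it (ctrl.pinch_z is the distance from the TCP to the grasp point, in m); y points along the fingers, z is the direction in which the jaws open and shut, and the axes are right-handed (so a half turn about y gives the same grasp; the last joint's range is limited). The gripper opens to 88 mm and grips with 3 to 60 N. Pads are 18 mm wide; open, the fingers measure 123 mm over their backs; the gripper's body (75 mm by 187 mm) begins 45 mm behind the grasp point.
Start: joints at [0.954, 0.381, 1.297, -0, 1.464, -0.215], TCP at [0.215, 0.506, 0.405] pointing down, gripper open.
Joint ranges: [-3.11, 3.11], [-0.89, 2.33], [0.22, 2.48], [-1.42, 4.56], [0.17, 2.85], [-2.88, 2.88]. Speed limits (rad/s): [2.39, 2.39, 3.14, 3.14, 3.14, 3.14].

## Interface

Orientations are given as a unit quaternion [w, x, y, z].
In Python, from rig import observe, eyes, job_done, ctrl gives the robot as it stands.
- The arm moves only by the tool send_rows, never from a script. Its arguments are lists of equal length, an entry for each row: "offset": the shift along the tool's x, y, z scaled (see below), a list of three; "dr": the turn, a rotation vector about the tool's x, y, z scaled (see below), a list of three; "hand": the closure, from -1 (fully open) to 1 (shut), so that 0 is half open. In form: {"offset": [[dx, dy, dz], ...], "dr": [[rx, ry, rz], ...], "hand": [hand, ...]}. A call has 1 to 20 rows; each row is the pose to reach, as a shift and turn from the pose measured when the call began, along the tool's axes at that moment, turning the shorter way round; what a row does not reach only later rows make up. The controller multiplies each number of a shift by 0.4 m and each number of a turn by 180 degrees. A row lasts 1/10 s, in which the tool goes at most 50 mm and 8.59 degrees, less where a joint would pass 70% of its speed; a pose out of reach is approached as far as the arm can. A call with a number of a shift or a turn outside -1 to 1 is refused whole. A call with a gripper value outside its range is refused whole. The fingers move at their own pace and stop on an object; "newtons" is the grip in N (left out, the last holds). Time passes only in rows, so rows that repeat a pose let the fingers close. It gives the time, the measured TCP pose, the force and the opening at its end, in the units of the state.
- observe(): the state, without advancing time (a new reading comes with each control period).
- eyes.grab_frame(name): name is "scene" or "top" or "wrist"; returns a dict with "frame" (400x640x3 uint8, red, green, blue), "range_z" (400x640 float32, m along the optical axis (not along the pixel's ray), 0 where there is no reading), "fx", "fy", "cx", "cy" (pixels), "dist" ([k1, k2, p1, p2, k3] as OpenCV has them; the pictures are not rectified), "R" (3x3) and "t" (3): a world point X has camera coordinates R X + t. Camera axes: x right, y down, z forward; pixel columns grow to the right and rows downward; lengths in m; the calibration is good to about 2 mm. A picture is of the moment at which its call begins.
- job_done(): hands the job in, once; it reports no verdict.
Trained networks look in a picture, given as the dict that the camera call returned (one of the last four; its "shot" number tells which), for a name from the list of things; names that differ only in an ending like _2 or _b are one class to them, and where a whole thing is asked for, a point or a joint stands for the part that bears it (a point fixed in the world has none). Each returns a list of dicts, best first, with "p" (0 to 1); they miss things now and then, are a little off and sometimes report something else, mostly with a low value. They report only what shows in the picture. A call takes as long as a camera call. They do not tell look-alikes from the thing itself.
- eyes.masks_of(picture, query): "mask" (400x640 bool, what is visible of it) and "pixel" ([column, row] in pixels, amid what is visible of it).
- eyes.place_of(picture, query): "pixel" ([column, row] in pixels: a listed point, or the origin of a listed thing).
The state is a dict: "t": time; "joints": joint angles; "qd": joint speeds; "effort": joint torques, N m; "ee_pos": TCP position; "tool_rot": TCP orientation; "wrist_force": force on the tool from outside, world axes, zero at the start; "moment": the same for the moment, N m; "finger_gap": opening from 0.0 (shut) to 1.0 (fully open).
Only numpy, scipy, OpenCV 4.12 (cv2) and the standard library are available. Lean on these libraries where they do the work, as an engineer would, in place of code of your own. Each camera call takes 0.05 s, during which the arm holds its last target.

## Working session

There is one attempt and no reset: what is moved stays moved. The work goes in short steps, Python scripts to look and compute and a tool call to move; the robot and the scene stay as the last step left them, time stands still between calls to the robot, and variables do not carry over. Pictures are saved under pics/ and viewed, and the job is handed in when it is done.

Besides the shell and the picture viewer there is one more tool, called after "Call:" as a command line: name --argument value ..., lists and objects as JSON in quotes. send_rows: Moves the arm, as the interface text tells. Its arguments: {"type":"object","properties":{"offset":{"type":"array"},"dr":{"type":"array"},"hand":{"type":"array"},"newtons":{"type":"number"}},"required":["offset","dr","hand"]}

```bash
ls; mkdir -p pics; cat > h.py <<'E'
import numpy as np, cv2
from rig import observe, eyes, job_done, ctrl
def save(p,n,crop=None,scale=1):
    f=p["frame"]
    if crop: f=f[crop[1]:crop[3],crop[0]:crop[2]]
    f=cv2.resize(f,None,fx=scale,fy=scale,interpolation=cv2.INTER_CUBIC)
    cv2.imwrite("pics/"+n,f[:,:,::-1])
def K(p): return np.array([[p["fx"],0,p["cx"]],[0,p["fy"],p["cy"]],[0,0,1]])
def ray(p,px):
    u=cv2.undistortPoints(np.array([[px]],float),K(p),np.array(p["dist"],float))[0,0]
    R=np.array(p["R"]);t=np.array(p["t"])
    return -R.T@t, R.T@np.array([u[0],u[1],1.])
def at_z(p,px,z):
    o,d=ray(p,px); return o+d*(z-o[2])/d[2]
def at_d(p,px):
    c,r=int(round(px[0])),int(round(px[1])); w=p["range_z"][max(r-1,0):r+2,max(c-1,0):c+2]; w=w[w>0]
    o,d=ray(p,px); return o+d*np.median(w) if len(w) else None
def cloud(p,mask):
    r,c=np.nonzero(mask&(p["range_z"]>0)); z=p["range_z"][r,c]
    u=cv2.undistortPoints(np.stack([c,r],1).astype(float)[:,None],K(p),np.array(p["dist"],float))[:,0]
    X=np.c_[u*z[:,None],z]; return (X-np.array(p["t"]))@np.array(p["R"])
def proj(p,X):
    return cv2.projectPoints(np.atleast_2d(X).astype(float),cv2.Rodrigues(np.array(p["R"]))[0],np.array(p["t"],float),K(p),np.array(p["dist"],float))[0][:,0]
from scipy.spatial.transform import Rotation as Ro
def rot(s): 
    q=s["tool_rot"]; return Ro.from_quat([q[1],q[2],q[3],q[0]])
def move(target_tcp,Rt):
    "numbers for send_rows"
    s=observe(); R0=rot(s); off=R0.inv().apply(np.array(target_tcp)-s["ee_pos"])/0.4
    dr=(R0.inv()*Rt).as_rotvec()/np.pi
    return off.round(4),dr.round(4)
E
python3 - <<'E'
from h import *
s=observe(); print(s); print(rot(s).as_matrix().round(3), ctrl.pinch_z)
for n in ["scene","top","wrist"]:
    p=eyes.grab_frame(n); save(p,n+"0.png"); print(n,np.array(p["R"]).round(3),p["t"],p["fx"])
    for q in ["drawer_unit","drawer_eye","hook_rod","rod_grip","hook_prong","charcoal_block","firebrick","round_tin"]:
        r=eyes.place_of(p,q); print(q,[(round(x["p"],2),np.round(x["pixel"],1)) for x in r][:4])
E
```

```text
pics
{'t': 0.0, 'joints': array([ 9.53695126e-01,  3.81170711e-01,  1.29825473e+00, -2.62081556e-06,
        1.46360487e+00, -2.15325132e-01]), 'qd': array([-0.00092845,  0.00128489, -0.00083682,  0.00071693, -0.00065976,
       -0.00100892]), 'effort': array([-1.15906388e-05, -4.37943149e+01, -2.24549639e+01,  7.13318330e-02,
        3.53690959e-02, -1.33406938e-04]), 'ee_pos': array([0.21506413, 0.50615307, 0.40415321]), 'tool_rot': array([-0.69242127,  0.69335181, -0.14130032,  0.140891  ]), 'wrist_force': array([-0.05582412, -0.32984159, -0.01953936]), 'moment': array([0.04532806, 0.01424122, 0.00346325]), 'finger_gap': 1.0023850912118253}
[[ 0.92  -0.001  0.391]
 [-0.391 -0.001  0.92 ]
 [-0.    -1.    -0.001]] 0.1473
scene [[ 0.489 -0.872  0.021]
 [-0.49  -0.295 -0.821]
 [ 0.722  0.391 -0.571]] [2.85233336e-04 3.70053353e-01 4.59276138e-01] 408.0422033851316
drawer_unit [(0.85, array([270.8, 208.8]))]
drawer_eye [(0.41, array([301. , 201.4]))]
hook_rod [(0.79, array([410.5, 259.2]))]
rod_grip [(0.62, array([406.7, 254.2]))]
hook_prong [(0.57, array([358.9, 220. ]))]
charcoal_blo
[... 199 characters left out ...]
]
 [ 0.189 -0.028 -0.981]] [0.22748106 0.44848067 0.86464597] 410.98682012240477
drawer_unit [(0.63, array([243.9, 176.4]))]
drawer_eye []
hook_rod [(0.72, array([392.9, 184.8]))]
rod_grip [(0.72, array([394.1, 178.3]))]
hook_prong [(0.64, array([335.8, 159.6]))]
charcoal_block [(0.92, array([256.2, 148.8])), (0.55, array([356.5, 223.1]))]
firebrick [(0.65, array([251.6, 187.7]))]
round_tin []
wrist [[ 0.391  0.921 -0.   ]
 [ 0.873 -0.371  0.316]
 [ 0.291 -0.124 -0.949]] [-0.55007449 -0.0442075   0.39069791] 293.3856801633019
drawer_unit [(0.91, array([336.1, 340.4]))]
drawer_eye []
hook_rod []
rod_grip []
hook_prong []
charcoal_block []
firebrick [(0.95, array([312.5, 363.4]))]
round_tin []
```

View pics/scene0.png

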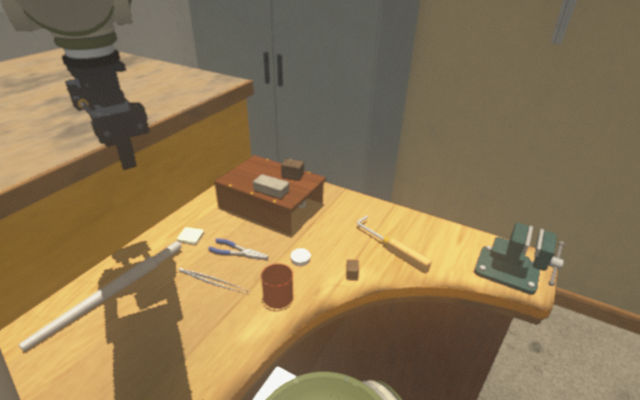

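View pics/top0.png

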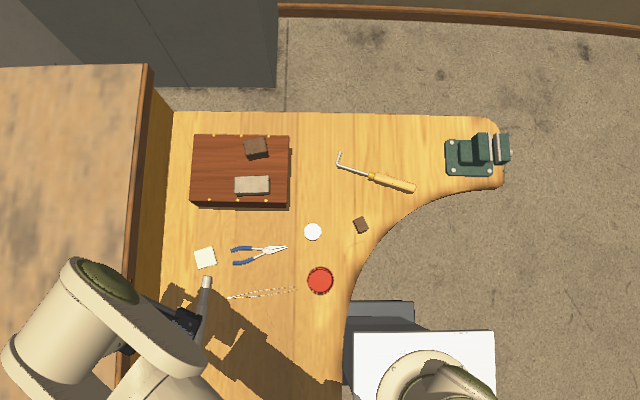

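View pics/wrist0.png

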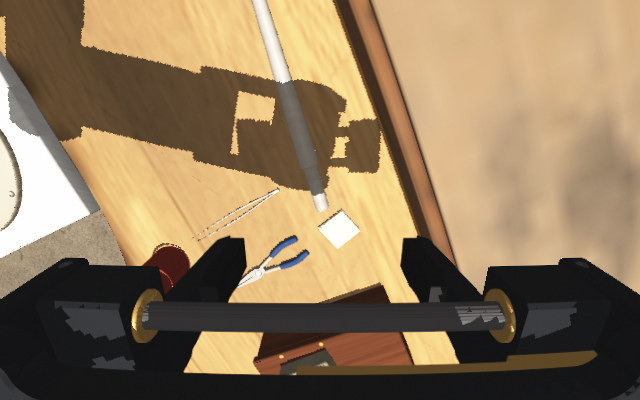

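The scene and top views show the unit with its open front facing world −y. The dark block is at top-view (256,148), the brick at (252,187) and the rod at (393,180), with its hook at (338,158). The tin is at (312,231).

Candidates for the charcoal block are the dark block on the unit at top (256,148) and a small dark cube on the bench at (361,225). I choose the one on the unit because it is larger and stands on the unit's top.

```bash
python3 - <<'E'
from h import *
p=eyes.grab_frame("top"); save(p,"topc.png",(180,100,430,250),3.2)
s_=eyes.grab_frame("scene"); save(s_,"scenec.png",(200,140,440,310),3.2)
for cam in (p,s_):
  for q in ["drawer_unit","hook_rod","charcoal_block","firebrick","round_tin"]:
    for m in eyes.masks_of(cam,q)[:2]:
        X=cloud(cam,m["mask"])
        if len(X)<5: continue
        zt=np.percentile(X[:,2],95); T=X[X[:,2]>zt-(0.006 if q!="hook_rod" else 0.03)]
        h=T[:,:2].astype(np.float32); rc=cv2.minAreaRect(h)
        print(q,round(m["p"],2),len(X),"ztop",zt.round(4),"rect c",np.round(rc[0],4),np.round(rc[1],4),round(rc[2],1),"med",np.median(X,0).round(3))
for q,z in [("rod_grip",.012),("hook_prong",.012),("hook_rod",0),("round_tin",0),("charcoal_block",.074),("drawer_eye",.038)]:
  for n,cam in (("top",p),("sc",s_)):
    for r in eyes.place_of(cam,q)[:2]: print(n,q,round(r["p"],2),at_z(cam,r["pixel"],z).round(4))
E
```

```text
drawer_unit 0.65 5795 ztop 0.076 rect c [0.4996 0.4109] [0.209 0.151] 89.6 med [0.494 0.426 0.073]
hook_rod 0.76 607 ztop 0.0257 rect c [0.5024 0.1102] [0.1941 0.0322] 66.6 med [0.489 0.088 0.021]
charcoal_block 0.71 429 ztop 0.1102 rect c [0.5371 0.3735] [0.0335 0.0459] 13.8 med [0.533 0.372 0.108]
charcoal_block 0.7 256 ztop 0.0148 rect c [0.3706 0.2526] [0.0362 0.0358] 0.1 med [0.37  0.253 0.012]
firebrick 0.9 624 ztop 0.1001 rect c [0.4565 0.3801] [0.0363 0.0706] 0.7 med [0.455 0.38  0.098]
round_tin 0.53 233 ztop 0.0148 rect c [0.3706 0.2526] [0.0362 0.0358] 0.1 med [0.37  0.253 0.012]
drawer_unit 0.88 4587 ztop 0.0742 rect c [0.4993 0.4112] [0.2119 0.1531] 89.7 med [0.438 0.405 0.071]
hook_rod 0.91 781 ztop 0.024 rect c [0.5095 0.1082] [0.1969 0.0479] 73.1 med [0.48  0.071 0.017]
charcoal_block 0.68 244 ztop 0.0247 rect c [0.3854 0.1443] [0.0324 0.0235] 25.0 med [0.378 0.142 0.022]
firebrick 0.73 562 ztop 0.0985 rect c [0.458  0.3769] [0.0398 0.0663] 2.6 med [0.446 0.372 0.095]
firebrick 0.59 820 ztop 0.024 rect c [0.4854 0.0707] [0.1094 0.0214] 72.6 med [0.481 0.076 0.016]
round_tin 0.77 284 ztop 0.0131 rect c [0.3698 0.2513] [0.0383 0.0361] 32.3 med [0.365 0.25  0.011]
top rod_grip 0.58 [0.487  0.0659 0.012 ]
sc rod_grip 0.7 [0.4843 0.0662 0.012 ]
top hook_prong 0.82 [0.5396 0.1984 0.012 ]
sc hook_prong 0.65 [0.53  0.195 0.012]
top hook_rod 0.9 [0.4842 0.065  0.    ]
sc hook_rod 0.67 [0.4853 0.0585 0.    ]
top round_tin 0.69 [0.3749 0.2496 0.    ]
sc round_tin 0.6 [0.3653 0.2579 0.    ]
top charcoal_block 0.94 [0.5349 0.3714 0.074 ]
top charcoal_block 0.65 [0.3731 0.1543 0.074 ]
sc charcoal_block 0.88 [0.5343 0.3772 0.074 ]
sc charcoal_block 0.55 [0.3179 0.1137 0.074 ]
sc drawer_eye 0.54 [0.3345 0.2343 0.038 ]
sc drawer_eye 0.47 [0.5045 0.3346 0.038 ]
```

View pics/topc.png

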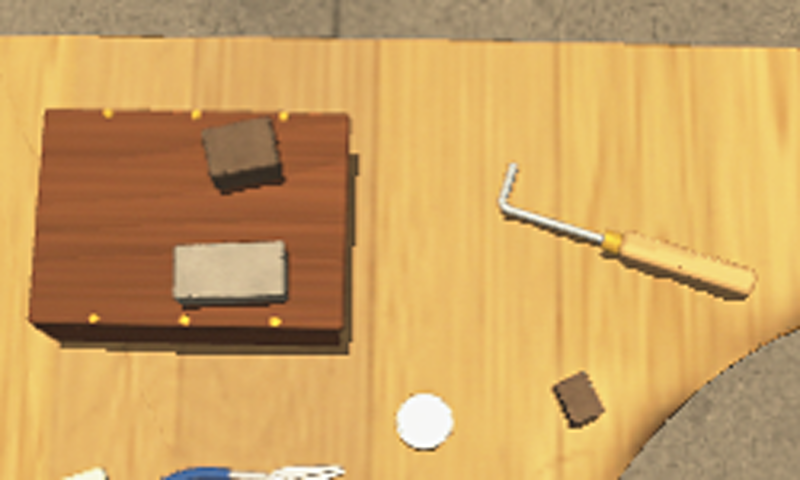

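View pics/scenec.png

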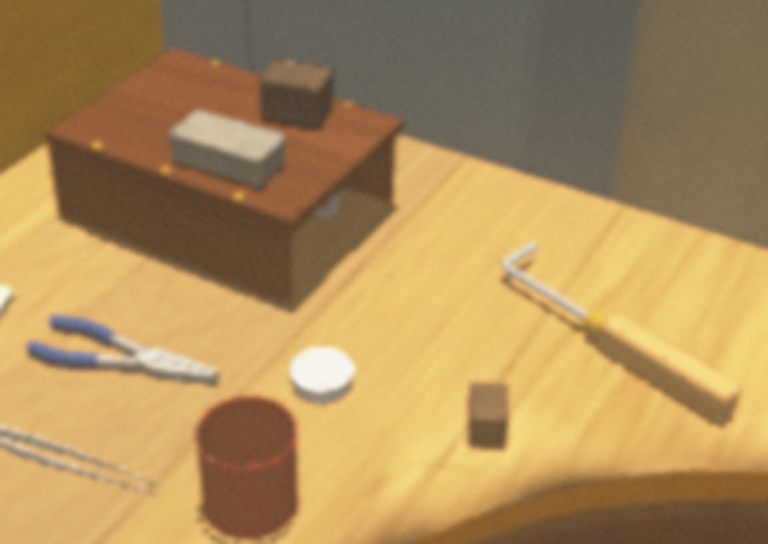

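```bash
cat >> h.py <<'E'
def down(deg):
    a=np.radians(deg);c,s=np.cos(a),np.sin(a)
    return Ro.from_matrix(np.array([[s,0,c],[-c,0,s],[0,-1,0]]))
def go(x,y,z,deg):
    "grasp point target"
    print(move([x,y,z+0.1473],down(deg)))
E
python3 - <<'E'
from h import *
go(0.486,0.066,0.13,-17)
E
```

```text
(array([ 1.0537,  0.3186, -0.7478]), array([0.    , 0.4665, 0.    ]))
```

Call:
send_rows --offset '[[0.95,0.25,-0.67],[0.95,0.25,-0.67],[0.95,0.25,-0.67],[0.95,0.25,-0.67],[0.95,0.25,-0.67],[0.95,0.25,-0.67],[0.95,0.25,-0.67],[0.95,0.25,-0.67],[0.95,0.25,-0.67],[0.95,0.25,-0.67],[0.95,0.25,-0.67],[0.95,0.25,-0.67]]' --dr '[[0,0.4665,0],[0,0.4665,0],[0,0.4665,0],[0,0.4665,0],[0,0.4665,0],[0,0.4665,0],[0,0.4665,0],[0,0.4665,0],[0,0.4665,0],[0,0.4665,0],[0,0.4665,0],[0,0.4665,0]]' --hand '[-0.3,-0.3,-0.3,-0.3,-0.3,-0.3,-0.3,-0.3,-0.3,-0.3,-0.3,-0.3]' --newtons 40

```text
t: 3.75
ee_pos: [0.4599, 0.111, 0.3047]
tool_rot: [0.421, -0.421, 0.568, -0.568]
wrist_force: [1.4, 0.8, -0.7]
finger_gap: 0.648
```

```bash
python3 - <<'E'
from h import *
s=observe();print(s["t"],s["ee_pos"],s["joints"].round(2),s["finger_gap"])
p=eyes.grab_frame("wrist"); save(p,"w1.png")
for q in ["rod_grip","hook_prong","hook_rod","drawer_eye"]:
    for r in eyes.place_of(p,q)[:2]: print(q,round(r["p"],2),r["pixel"],at_z(p,r["pixel"],.012).round(4))
for m in eyes.masks_of(p,"hook_rod")[:1]:
    X=cloud(p,m["mask"]); H=X[X[:,2]>.019]; print(len(X),len(H),cv2.minAreaRect(H[:,:2].astype(np.float32)),np.percentile(X[:,2],[50,95]))
p=eyes.grab_frame("top"); save(p,"t1.png")
go(0.486,0.066,0.13,-17)
E
```

```text
3.75 [0.45988127 0.11096676 0.30472663] [-0.01  0.36  1.66  0.    1.12  0.28] 0.6482896688239979
rod_grip 0.76 [361.2, 223.8] [0.4859 0.0625 0.012 ]
hook_prong 0.96 [384.6, 73.8] [0.5414 0.1939 0.012 ]
hook_rod 0.68 [359.4, 220.2] [0.4852 0.0669 0.012 ]
hook_rod 0.44 [182.0, 69.7] [0.3733 0.2497 0.012 ]
drawer_eye 0.38 [359.8, 216.9] [0.4865 0.0703 0.012 ]
drawer_eye 0.28 [183.2, 69.4] [0.3744 0.2496 0.012 ]
2820 1849 ((0.48743847012519836, 0.07121749967336655), (0.1110759973526001, 0.01984879933297634), 72.72563171386719) [0.02254487 0.02466246]
(array([0.09  , 0.0692, 0.0961]), array([-0.0001,  0.0006, -0.    ]))
```

View pics/w1.png

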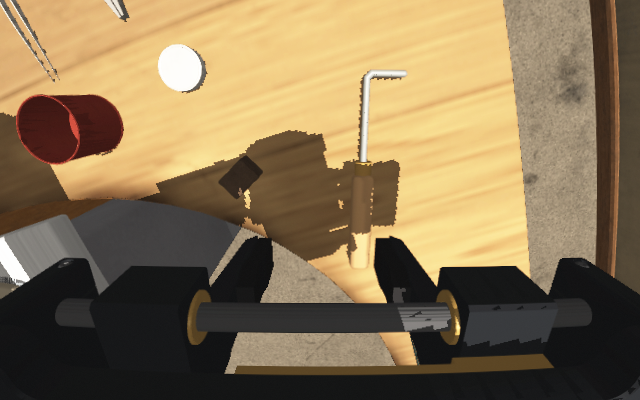

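The wrist view shows the rod at (362,215) and its hook at (385,74). The depth rectangle and the network agree on a handle centre of about (0.486, 0.0655), heading 72.7°.

```bash
python3 - <<'E'
from h import *
go(0.4857,0.0655,0.022,-17.3)
E
```

```text
(array([0.0914, 0.3392, 0.0956]), array([-0.0001,  0.0023, -0.    ]))
```

Call:
send_rows --offset '[[0.0914,0.1,0.0956],[0.0914,0.2,0.0956],[0.0914,0.28,0.0956],[0.0914,0.3392,0.0956],[0.0914,0.3392,0.0956],[0.0914,0.3392,0.0956],[0.0914,0.3392,0.0956],[0.0914,0.3392,0.0956],[0.0914,0.3392,0.0956],[0.0914,0.3392,0.0956],[0.0914,0.3392,0.0956]]' --dr '[[0,0.0023,0],[0,0.0023,0],[0,0.0023,0],[0,0.0023,0],[0,0.0023,0],[0,0.0023,0],[0,0.0023,0],[0,0.0023,0],[0,0.0023,0],[0,0.0023,0],[0,0.0023,0]]' --hand '[-0.3,-0.3,-0.3,-0.3,-0.3,-0.3,1,1,1,1,1]' --newtons 40

```text
t: 5.2
ee_pos: [0.4857, 0.0655, 0.1694]
tool_rot: [-0.419, 0.419, -0.569, 0.57]
wrist_force: [0.0, 0.5, 1.3]
finger_gap: 0.225
```

```bash
python3 - <<'E'
from h import *
s=observe();print(s)
go(0.4857,0.0655,0.048,-17.3)
go(0.45,0.10,0.048,0)
E
```

```text
{'t': 5.2, 'joints': array([-1.08019125e-01,  5.95428773e-01,  1.76302937e+00,  5.72677318e-05,
        7.82674931e-01,  1.93922970e-01]), 'qd': array([-0.00073532, -0.00045998, -0.00591343,  0.00116394,  0.00507976,
       -0.00013499]), 'effort': array([-1.19962078e-01, -4.36091888e+01, -1.18507987e+01,  6.47840090e-02,
       -4.90135385e-02,  1.67372741e-02]), 'ee_pos': array([0.48566777, 0.06552586, 0.16941457]), 'tool_rot': array([-0.41923145,  0.4189727 , -0.56942101,  0.56961968]), 'wrist_force': array([0.00556478, 0.45006231, 1.28190162]), 'moment': array([-0.13143925, -0.02019032,  0.02590217]), 'finger_gap': 0.2249320226816947}
(array([ 0.    , -0.0647,  0.0001]), array([-0.0001, -0.    , -0.    ]))
(array([-0.0558, -0.0648, -0.1107]), array([-0.0001, -0.0961, -0.    ]))
```

Call:
send_rows --offset '[[0,-0.065,0],[-0.0558,-0.0648,-0.1107],[-0.0558,-0.0648,-0.1107],[-0.0558,-0.0648,-0.1107],[-0.0558,-0.0648,-0.1107],[-0.0558,-0.0648,-0.1107],[-0.0558,-0.0648,-0.1107]]' --dr '[[0,0,0],[0,-0.0961,0],[0,-0.0961,0],[0,-0.0961,0],[0,-0.0961,0],[0,-0.0961,0],[0,-0.0961,0]]' --hand '[1,1,1,1,1,1,1]' --newtons 40

```text
t: 5.9
ee_pos: [0.4504, 0.0996, 0.1952]
tool_rot: [-0.499, 0.499, -0.501, 0.501]
wrist_force: [0.3, -0.3, -0.7]
finger_gap: 0.221
```

```bash
cat > meas.py <<'E'
from h import *
import sys
n=sys.argv[1]
s=observe();print(s["t"],s["ee_pos"].round(4),s["wrist_force"].round(1),s["finger_gap"])
for c in ["top","scene"]:
    p=eyes.grab_frame(c); save(p,n+c+".png",(200,100,440,280) if c=="scene" else (180,100,430,250),3.2)
    m=eyes.masks_of(p,"hook_rod")[:1]
    for m in m:
        X=cloud(p,m["mask"]); np.save("/tmp/%s%s.npy"%(n,c),X)
        S=X[(X[:,2]<.07)&(X[:,2]>.015)]
        y0=s["ee_pos"][1]
        S=S[(S[:,1]>y0+.066)&(S[:,1]<y0+.132)]
        if len(S)>5:
            print(c,"shaft pts",len(S),"x(y) fit",np.polyfit(S[:,1]-y0-.1,S[:,0],1),"z fit",np.polyfit(S[:,1]-y0-.1,S[:,2],1))
    for q in ["hook_prong","drawer_eye","rod_grip"]:
        for r in eyes.place_of(p,q)[:2]: print(c,q,round(r["p"],2),np.round(r["pixel"],1),at_z(p,r["pixel"],.038).round(4),at_d(p,r["pixel"]))
E
python3 meas.py a
```

```text
5.9 [0.4504 0.0996 0.1952] [ 0.3 -0.3 -0.7] 0.22117146475802327
top shaft pts 80 x(y) fit [-0.01066293  0.44993932] z fit [-0.01188968  0.03992336]
top hook_prong 0.76 [313.2 188. ] [0.4632 0.2512 0.038 ] [ 0.47136686  0.2508984  -0.00073665]
scene hook_prong 0.83 [324.2 223.1] [0.4564 0.2442 0.038 ] [ 0.50211012  0.26792349 -0.00176996]
scene drawer_eye 0.4 [299.6 203.1] [0.4926 0.3273 0.038 ] [0.46064322 0.3075901  0.06421017]
scene rod_grip 0.66 [385.7 247.3] [0.4503 0.1029 0.038 ] [0.35788753 0.0763258  0.11922411]
```

View pics/ascene.png

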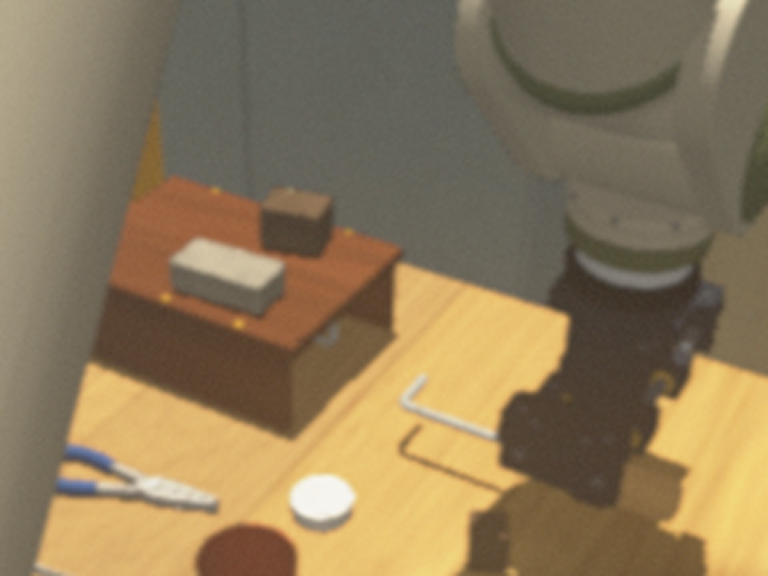

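View pics/atop.png

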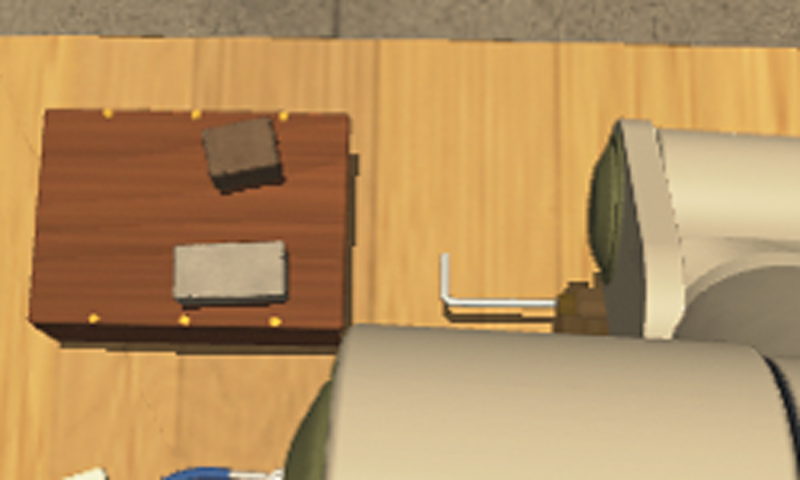

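The views show the rod held level at z ≈ 0.038, pointing along +y, with the prong at top-view pixel (319,186). The steel eye glints at scene pixel (302,204).

```bash
python3 - <<'E'
from h import *
p=eyes.grab_frame("scene"); save(p,"eye.png",(280,180,340,230),12)
for px in [(302.5,204.7),(299,204),(306,205)]:
    o,d=ray(p,px); k=(0.4995-o[0])/d[0]; print(px,(o+k*d).round(4), at_d(p,px))
eye=lambda j:[[0.4995,0.411-0.055-x-j,z] for x in (0,0.023,0.0285) for z in (.0235,.038,.0525)]
for j in (0,.01): print(proj(p,eye(j)).round(1).tolist())
X=np.array([[.4995-.067,.312,.062],[.4995+.067,.312,.062],[.4995-.075,.306,.074],[.4995+.075,.306,.074]])
print(proj(p,X).round(1).tolist())
E
```

```text
(302.5, 204.7) [0.4995 0.3239 0.0306] [0.5035396  0.32633091 0.02731761]
(299, 204) [0.4995 0.3332 0.0292] [0.45665281 0.30664443 0.06459332]
(306, 205) [0.4995 0.3146 0.0332] [ 5.40043357e-01  3.38623290e-01 -6.02051190e-05]
[[290.6, 203.1], [290.5, 197.9], [290.4, 192.7], [299.1, 206.1], [299.1, 200.9], [299.0, 195.6], [301.2, 206.8], [301.1, 201.6], [301.1, 196.3]]
[[294.3, 204.4], [294.2, 199.2], [294.1, 193.9], [302.8, 207.4], [302.8, 202.2], [302.8, 196.9], [304.9, 208.1], [304.9, 202.9], [304.9, 197.6]]
[[290.8, 209.9], [321.7, 181.1], [291.1, 208.0], [325.7, 175.9]]
```

View pics/eye.png

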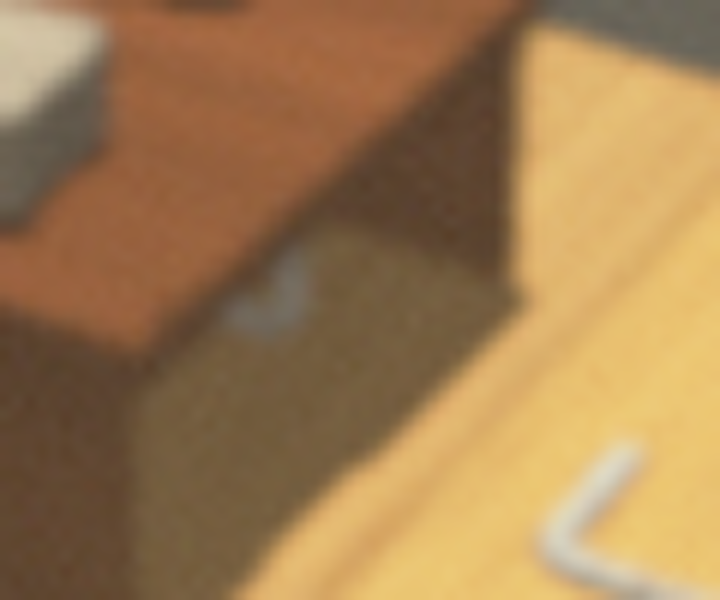

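The eye's outer edge at scene px ≈305.5 indicates the drawer is about 9 mm ajar, which puts the eye centre at y ≈ 0.335.

Call:
send_rows --offset '[[-0.08,0,0],[-0.16,0,0],[-0.241,0,0],[-0.241,0,0],[-0.241,0,0],[-0.241,0,0]]' --dr '[[0,0,0],[0,0,0],[0,0,0],[0,0,0],[0,0,0],[0,0,0]]' --hand '[1,1,1,1,1,1]'

```text
t: 7.05
ee_pos: [0.4501, 0.1958, 0.1953]
tool_rot: [-0.5, 0.5, -0.5, 0.5]
wrist_force: [-0.5, -0.5, -1.0]
finger_gap: 0.223
```

```bash
python3 - <<'E'
from h import *
s=observe(); print(s["t"],s["ee_pos"],s["wrist_force"])
p=eyes.grab_frame("scene"); save(p,"eye2.png",(270,170,350,230),9)
p=eyes.grab_frame("wrist"); save(p,"w2.png")
E
```

```text
7.05 [0.45005322 0.19577563 0.1952611 ] [-0.46465792 -0.49778441 -0.99658633]
```

View pics/eye2.png

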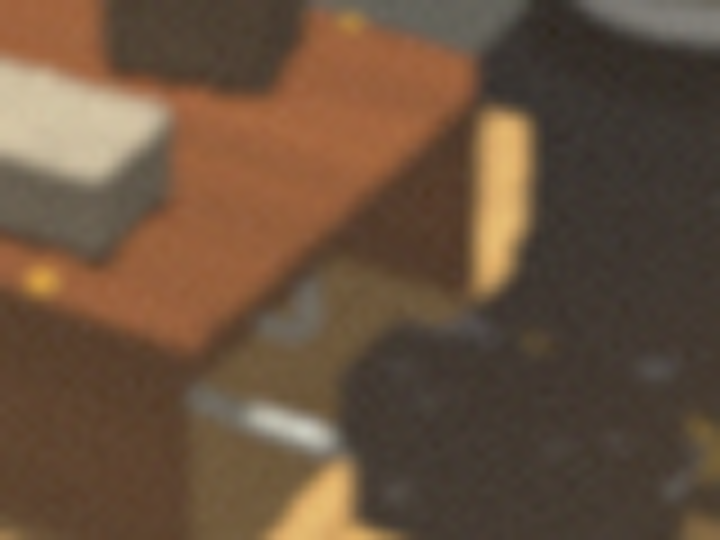

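View pics/w2.png

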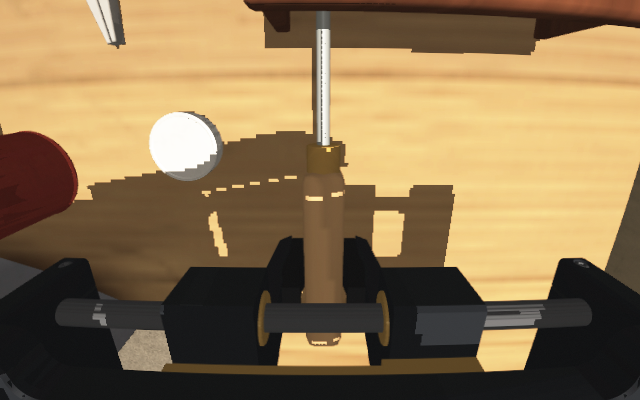

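The shaft enters between the cheeks at scene crop (265,415) and the eye is at (300,315), so nothing has touched yet. Next I slide the prong sideways.

Call:
send_rows --offset '[[0,0,0.02],[0,0,0.042],[0,0,0.063],[0,0,0.083],[0,0,0.083],[0,0,0.083]]' --dr '[[0,0,0],[0,0,0],[0,0,0],[0,0,0],[0,0,0],[0,0,0]]' --hand '[1,1,1,1,1,1]'

```text
t: 7.75
ee_pos: [0.4834, 0.1955, 0.1951]
tool_rot: [0.5, -0.5, 0.5, -0.5]
wrist_force: [-0.3, 0.0, -0.6]
finger_gap: 0.226
```

```bash
python3 - <<'E'
from h import *
s=observe(); print(s["t"],s["ee_pos"],s["wrist_force"],s["moment"])
p=eyes.grab_frame("scene"); save(p,"eye3.png",(270,170,350,230),9)
p=eyes.grab_frame("wrist"); save(p,"w3.png")
E
```

```text
7.75 [0.48336767 0.19550407 0.19513332] [-0.31331025  0.04273576 -0.57699102] [-0.06684397  0.08402384  0.03043956]
```

View pics/eye3.png

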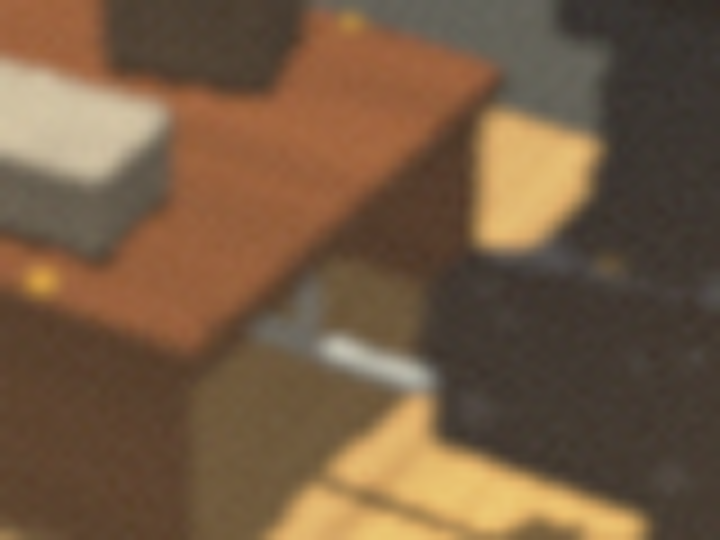

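No contact force, so the prong is in the eye. Now the pull.

Call:
send_rows --offset '[[0.03,0,0],[0.07,0,0],[0.11,0,0],[0.15,0,0],[0.19,0,0],[0.23,0,0],[0.27,0,0],[0.3,0,0],[0.31,0,0],[0.31,0,0]]' --dr '[[0,0,0],[0,0,0],[0,0,0],[0,0,0],[0,0,0],[0,0,0],[0,0,0],[0,0,0],[0,0,0],[0,0,0]]' --hand '[1,1,1,1,1,1,1,1,1,1]'

```text
t: 8.85
ee_pos: [0.483, 0.071, 0.1953]
tool_rot: [-0.499, 0.5, -0.5, 0.501]
wrist_force: [-0.4, -0.2, -1.6]
finger_gap: 0.223
```

```bash
python3 - <<'E'
from h import *
s=observe(); print(s["t"],s["ee_pos"],s["wrist_force"],s["moment"])
p=eyes.grab_frame("scene"); save(p,"pull.png",(240,150,400,260),5)
E
```

```text
8.85 [0.48295213 0.07103242 0.19534439] [-0.36274023 -0.18161601 -1.64423071] [-0.13596431  0.08551099  0.02385041]
```

View pics/pull.png

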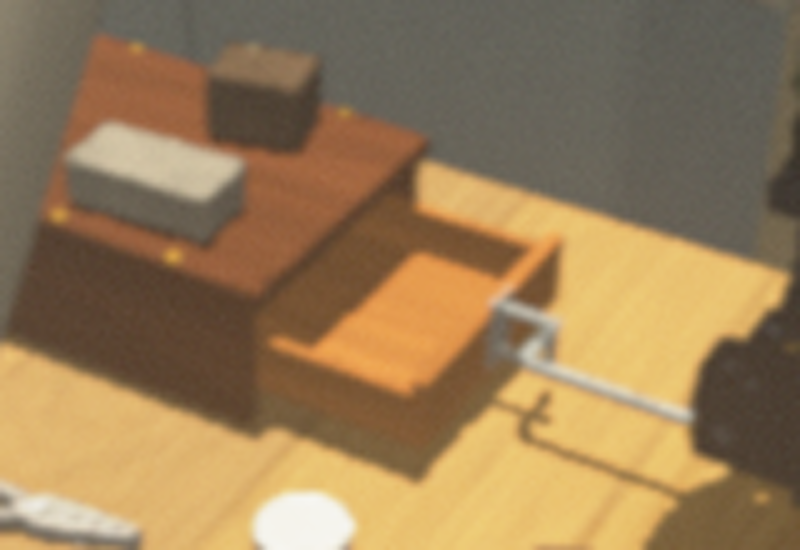

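The drawer follows: the eye at crop (525,330) has the hook in it. Creeping on to the stop.

Call:
send_rows --offset '[[0.01,0,0],[0.02,0,0],[0.03,0,0],[0.036,0,0],[0.042,0,0]]' --dr '[[0,0,0],[0,0,0],[0,0,0],[0,0,0],[0,0,0]]' --hand '[1,1,1,1,1]'

```text
t: 9.4
ee_pos: [0.4828, 0.0546, 0.1953]
tool_rot: [0.499, -0.5, 0.501, -0.5]
wrist_force: [1.5, 14.0, -1.8]
finger_gap: 0.22
```

Call:
send_rows --offset '[[0.003,0,0],[0.006,0,0]]' --dr '[[0,0,0],[0,0,0]]' --hand '[1,1]'

```text
t: 9.6
ee_pos: [0.4826, 0.0534, 0.1952]
tool_rot: [0.5, -0.498, 0.502, -0.5]
wrist_force: [3.8, 23.4, -0.9]
finger_gap: 0.226
```

```bash
python3 - <<'E'
from h import *
s=observe(); print(s["t"],s["ee_pos"],s["wrist_force"],s["moment"])
p=eyes.grab_frame("scene"); save(p,"pull2.png",(240,150,400,260),5)
eye=lambda j:[[0.4995,0.411-0.055-x-j,z] for x in (0,0.0285) for z in (.0235,.0525)]
for j in (.13,.14): print(((proj(p,eye(j))-[240,150])*5).round(1).tolist())
E
```

```text
9.6 [0.48261372 0.05343209 0.19517928] [ 3.75456415 23.39208954 -0.93145399] [ 3.53585125 -0.31870744  0.01975622]
[[503.7, 353.1], [507.2, 299.5], [562.4, 373.6], [567.1, 319.7]]
[[524.1, 360.2], [528.0, 306.5], [583.4, 380.9], [588.5, 326.9]]
```

View pics/pull2.png

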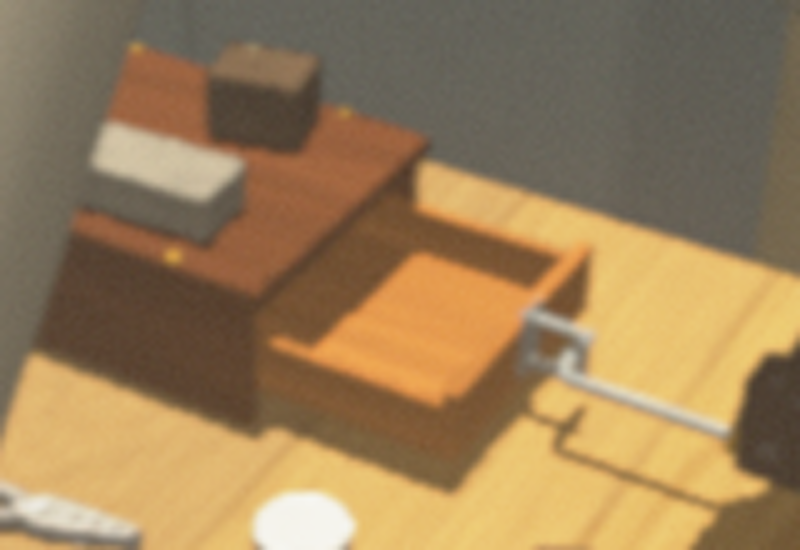

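It is at its stop: 23 N, and the image matches travel 0.14. Next I relieve the load and slide the prong out sideways.

Call:
send_rows --offset '[[-0.012,0,0],[-0.024,0,0],[-0.024,0,0],[-0.024,0,-0.02],[-0.024,0,-0.042],[-0.024,0,-0.063],[-0.024,0,-0.083],[-0.024,0,-0.084],[0.02,0,-0.084],[0.096,0,-0.084],[0.096,0,-0.084],[0.096,0,-0.084]]' --dr '[[0,0,0],[0,0,0],[0,0,0],[0,0,0],[0,0,0],[0,0,0],[0,0,0],[0,0,0],[0,0,0],[0,0,0],[0,0,0],[0,0,0]]' --hand '[1,1,1,1,1,1,1,1,1,1,1,1]'

```text
t: 10.85
ee_pos: [0.449, 0.0149, 0.1951]
tool_rot: [0.5, -0.498, 0.502, -0.5]
wrist_force: [0.6, 0.8, -1.5]
finger_gap: 0.223
```

```bash
python3 - <<'E'
from h import *
s=observe(); print(s["t"],s["ee_pos"],s["wrist_force"],s["moment"])
p=eyes.grab_frame("scene"); save(p,"out.png",(240,150,440,280),4)
p=eyes.grab_frame("top"); save(p,"outt.png",(180,100,430,250),3.2)
for px in [(330,114),(400,116)]: print(at_z(p,px,0))
go(0.505,0.035,0.048,-30)
go(0.505,0.035,0.0225,-30)
E
```

```text
10.85 [0.44896064 0.01491594 0.1950563 ] [ 0.57573091  0.82436201 -1.48800504] [-0.05395737  0.04494008  0.02376885]
[0.6533262  0.21268031 0.        ]
[0.65219404 0.04305962 0.        ]
(array([-0.0487, -0.0006,  0.1403]), array([ 0.0005,  0.1658, -0.0013]))
(array([-0.0484,  0.0632,  0.1403]), array([ 0.0005,  0.1658, -0.0013]))
```

View pics/out.png

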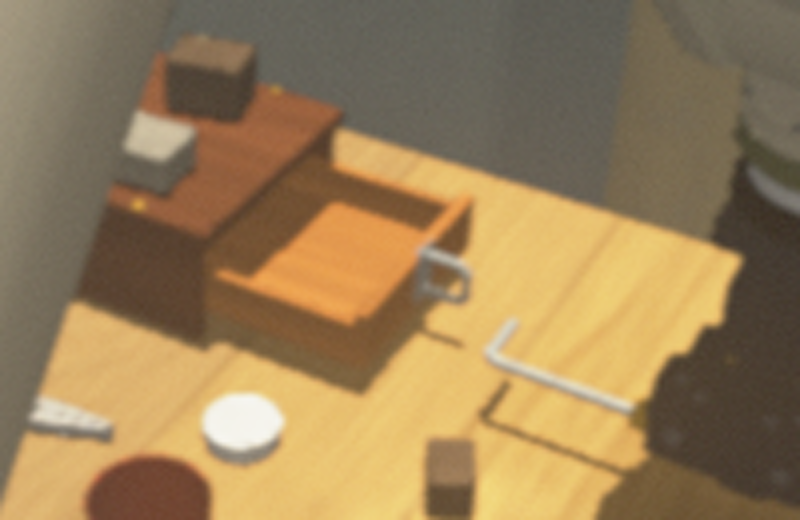

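View pics/outt.png

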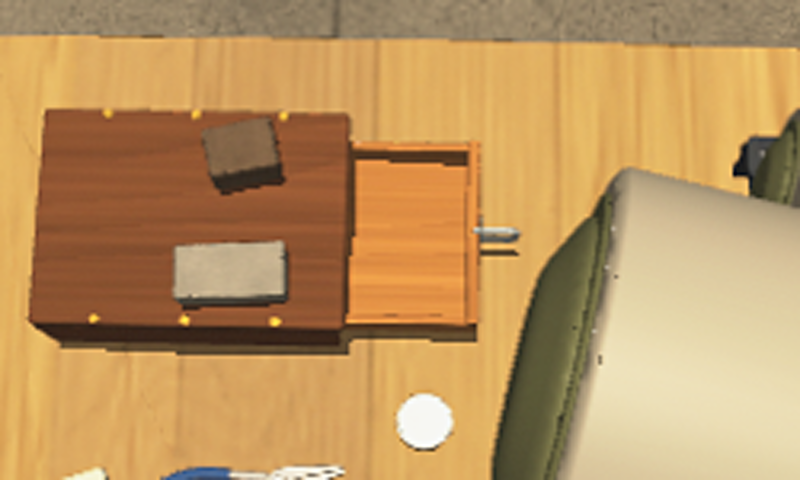

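The drawer is fully out, and the hook at crop (490,350) is clear of the eye at (443,272). Laying the rod down.

Call:
send_rows --offset '[[-0.02,0,0.07],[-0.073,0,0.14],[-0.073,0,0.14],[-0.073,0,0.14],[-0.073,0,0.14],[-0.073,0.03,0.14],[-0.073,0.05,0.14],[-0.073,0.0632,0.14],[-0.073,0.0632,0.14],[-0.073,0.0632,0.14]]' --dr '[[0,0.04,0],[0.0005,0.1658,-0.001],[0.0005,0.1658,-0.001],[0.0005,0.1658,-0.001],[0.0005,0.1658,-0.001],[0.0005,0.1658,-0.001],[0.0005,0.1658,-0.001],[0.0005,0.1658,-0.001],[0.0005,0.1658,-0.001],[0.0005,0.1658,-0.001]]' --hand '[1,1,1,1,1,1,1,1,1,1]'

```text
t: 11.95
ee_pos: [0.5049, 0.0449, 0.1698]
tool_rot: [0.354, -0.354, 0.613, -0.612]
wrist_force: [0.7, 0.1, -1.0]
finger_gap: 0.22
```

```bash
python3 - <<'E'
from h import *
s=observe(); print(s["t"],s["ee_pos"],s["wrist_force"],s["moment"],rot(s).as_matrix().round(3))
p=eyes.grab_frame("scene"); save(p,"lay.png",(240,150,440,280),4)
E
```

```text
11.95 [0.5048979  0.04487277 0.16976257] [ 0.68742954  0.07982048 -0.9784138 ] [-0.08909164  0.1412327  -0.01842877] [[-0.499  0.     0.866]
 [-0.866  0.001 -0.499]
 [-0.001 -1.    -0.   ]]
```

View pics/lay.png

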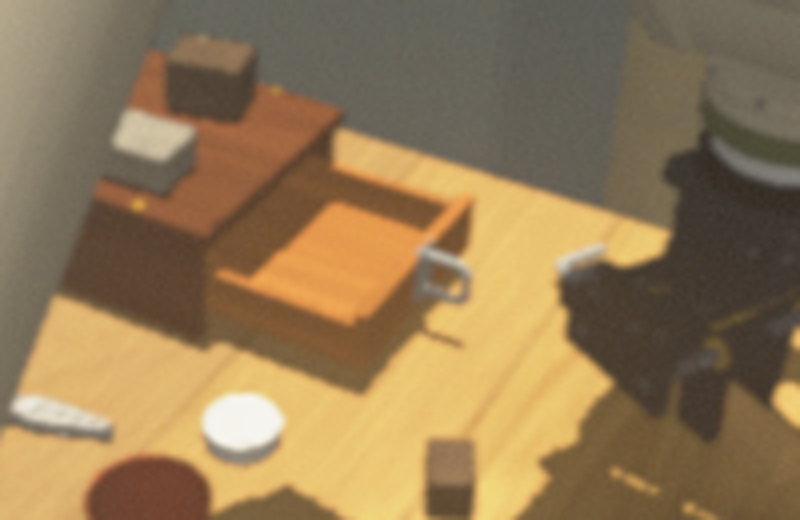

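Call:
send_rows --offset '[[0,0.002,0],[0,0.002,0],[0,0.002,0],[0,0.002,0],[0,0.002,0],[0,-0.1,0],[0,-0.2,0],[0,-0.3,0],[0,-0.35,0],[0,-0.35,0]]' --dr '[[0,0,0],[0,0,0],[0,0,0],[0,0,0],[0,0,0],[0,0,0],[0,0,0],[0,0,0],[0,0,0],[0,0,0]]' --hand '[1,1,-0.2,-0.2,-0.2,-0.2,-0.2,-0.2,-0.2,-0.2]'

```text
t: 13.0
ee_pos: [0.5051, 0.0448, 0.3124]
tool_rot: [-0.356, 0.352, -0.611, 0.613]
wrist_force: [-0.5, 0.4, -0.2]
finger_gap: 0.602
```

```bash
python3 - <<'E'
from h import *
s=observe(); print(s["t"],s["ee_pos"],s["wrist_force"],s["finger_gap"])
p=eyes.grab_frame("wrist"); save(p,"w5.png")
for m in eyes.masks_of(p,"hook_rod")[:1]:
    X=cloud(p,m["mask"]); H=X[X[:,2]>.019]; print(cv2.minAreaRect(H[:,:2].astype(np.float32)),np.percentile(X[:,2],[5,50,95]))
p=eyes.grab_frame("top"); save(p,"t5.png",(180,100,430,250),3.2)
for m in eyes.masks_of(p,"charcoal_block")[:2]+eyes.masks_of(p,"firebrick")[:1]:
    X=cloud(p,m["mask"]); T=X[X[:,2]>np.percentile(X[:,2],90)-.006]; print(cv2.minAreaRect(T[:,:2].astype(np.float32)),T[:,2].mean())
go(0.537,0.3735,0.20,0)
E
```

```text
13.0 [0.50507984 0.04476607 0.31240092] [-0.51430997  0.42259854 -0.21340316] 0.6024264942984229
((0.5091373920440674, 0.05029280483722687), (0.1098683774471283, 0.01988898403942585), 60.14678955078125) [0.01320554 0.02240918 0.0246457 ]
((0.537082850933075, 0.3735731840133667), (0.035763487219810486, 0.04614145681262016), 13.80927848815918) 0.10807825993384974
((0.386566162109375, 0.14532019197940826), (0.03176387399435043, 0.024520305916666985), 27.188770294189453) 0.0237783685512541
((0.45777997374534607, 0.37896811962127686), (0.036592938005924225, 0.06829100102186203), 2.977792978286743) 0.09790985780963979
(array([-0.7523, -0.0963, -0.3411]), array([ 0.0009, -0.1665, -0.0002]))
```

View pics/w5.png

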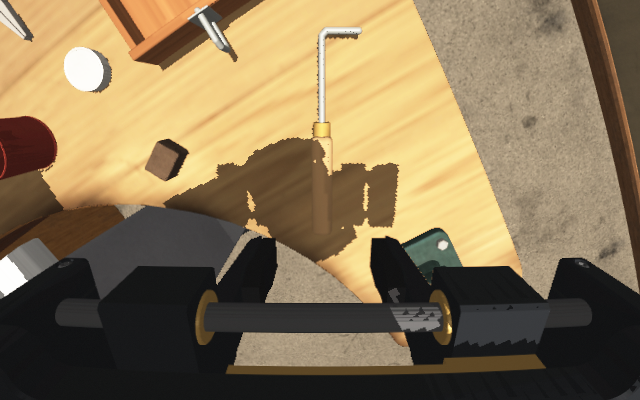

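View pics/t5.png

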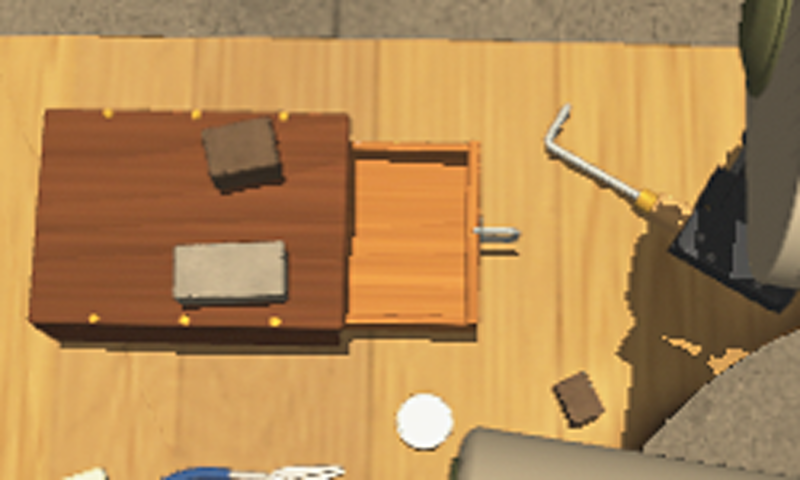

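The rod lies flat on the bench (handle top at z 0.024). In the top crop the hook at (560,140) is well clear of the eye at (500,235), the drawer stays out, and the brick and tin haven't moved. Next the charcoal block at crop (243,150), which measures 35.8×46 mm.

```bash
python3 - <<'E'
from h import *
go(0.537,0.3736,0.18,13.8)
E
```

```text
(array([-0.7525, -0.0463, -0.341 ]), array([ 0.0009, -0.2431, -0.0003]))
```

Call:
send_rows --offset '[[-0.7525,-0.0463,-0.341],[-0.7525,-0.0463,-0.341],[-0.7525,-0.0463,-0.341],[-0.7525,-0.0463,-0.341],[-0.7525,-0.0463,-0.341],[-0.7525,-0.0463,-0.341],[-0.7525,-0.0463,-0.341],[-0.7525,-0.0463,-0.341],[-0.7525,-0.0463,-0.341],[-0.7525,-0.0463,-0.341],[-0.7525,-0.0463,-0.341]]' --dr '[[0.0009,-0.2431,0],[0.0009,-0.2431,0],[0.0009,-0.2431,0],[0.0009,-0.2431,0],[0.0009,-0.2431,0],[0.0009,-0.2431,0],[0.0009,-0.2431,0],[0.0009,-0.2431,0],[0.0009,-0.2431,0],[0.0009,-0.2431,0],[0.0009,-0.2431,0]]' --hand '[-0.25,-0.25,-0.25,-0.25,-0.25,-0.25,-0.25,-0.25,-0.25,-0.25,-0.25]'

```text
t: 14.35
ee_pos: [0.5373, 0.3723, 0.3271]
tool_rot: [0.556, -0.556, 0.437, -0.437]
wrist_force: [0.1, -0.6, 0.0]
finger_gap: 0.629
```

```bash
python3 - <<'E'
from h import *
s=observe(); print(s["t"],s["ee_pos"],s["finger_gap"])
p=eyes.grab_frame("wrist"); save(p,"w6.png")
for q in ["charcoal_block","firebrick"]:
  for m in eyes.masks_of(p,q)[:2]:
    X=cloud(p,m["mask"]); T=X[X[:,2]>np.percentile(X[:,2],90)-.006]; print(q,m["p"],cv2.minAreaRect(T[:,:2].astype(np.float32)),T[:,2].mean())
go(0.537,0.3736,0.098,13.8)
E
```

```text
14.35 [0.53732499 0.37232859 0.3271419 ] 0.6294544466860208
charcoal_block 0.91 ((0.5389828085899353, 0.3751513361930847), (0.033428873866796494, 0.046414438635110855), 12.563454627990723) 0.1083470736192197
firebrick 0.89 ((0.45892366766929626, 0.38017699122428894), (0.037009723484516144, 0.07233838737010956), 2.614753007888794) 0.09806940557690637
firebrick 0.26 ((0.5065613985061646, 0.32173484563827515), (0.14483293890953064, 0.13280218839645386), 83.32176208496094) 0.04476221639851311
(array([-1.900e-03,  2.053e-01, -1.000e-04]), array([-0.0001, -0.0004, -0.0003]))
```

View pics/w6.png

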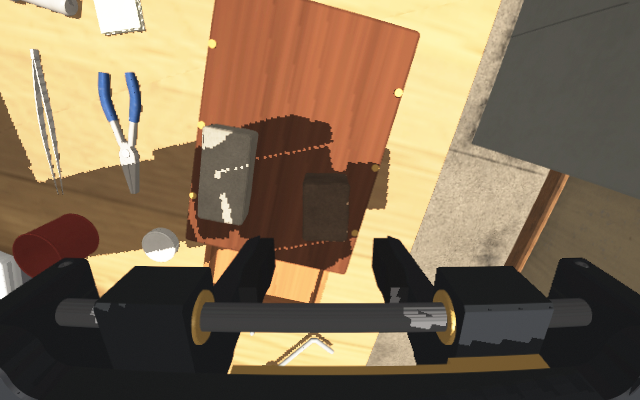

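The wrist view shows the block at (326,207) squared to the jaws, and the brick at (227,172) with room for the finger. Descending to grip.

Call:
send_rows --offset '[[-0.0035,0.08,0.0015],[-0.0035,0.14,0.0015],[-0.0035,0.18,0.0015],[-0.0035,0.2053,0.0015],[-0.0035,0.2053,0.0015],[-0.0035,0.2053,0.0015],[-0.0035,0.2053,0.0015],[-0.0035,0.2053,0.0015],[-0.0035,0.2053,0.0015],[-0.0035,0.18,0.0015],[-0.0035,0.1,0.0015],[-0.0035,0.03,0.0015],[-0.0035,0.03,0.0015]]' --dr '[[0,0,0],[0,0,0],[0,0,0],[0,0,0],[0,0,0],[0,0,0],[0,0,0],[0,0,0],[0,0,0],[0,0,0],[0,0,0],[0,0,0],[0,0,0]]' --hand '[-0.25,-0.25,-0.25,-0.25,-0.25,1,1,1,1,1,1,1,1]' --newtons 20

```text
t: 15.8
ee_pos: [0.5376, 0.3745, 0.3203]
tool_rot: [0.559, -0.553, 0.435, -0.438]
wrist_force: [-0.1, 0.2, -0.6]
finger_gap: 0.395
```

```bash
python3 - <<'E'
from h import *
s=observe(); print(s["t"],s["ee_pos"],s["finger_gap"],s["wrist_force"])
p=eyes.grab_frame("scene"); save(p,"lift.png",(200,80,440,280),3.2)
go(0.4995,0.263,0.165,0)
go(0.4995,0.263,0.043,0)
E
```

```text
15.8 [0.53762867 0.37449054 0.32025282] 0.3945954838439355 [-0.06046331  0.24894631 -0.62684309]
(array([ 0.248 ,  0.0122, -0.1582]), array([-0.0013,  0.0763, -0.0006]))
(array([ 0.2484,  0.3172, -0.1595]), array([-0.0013,  0.0763, -0.0006]))
```

View pics/lift.png

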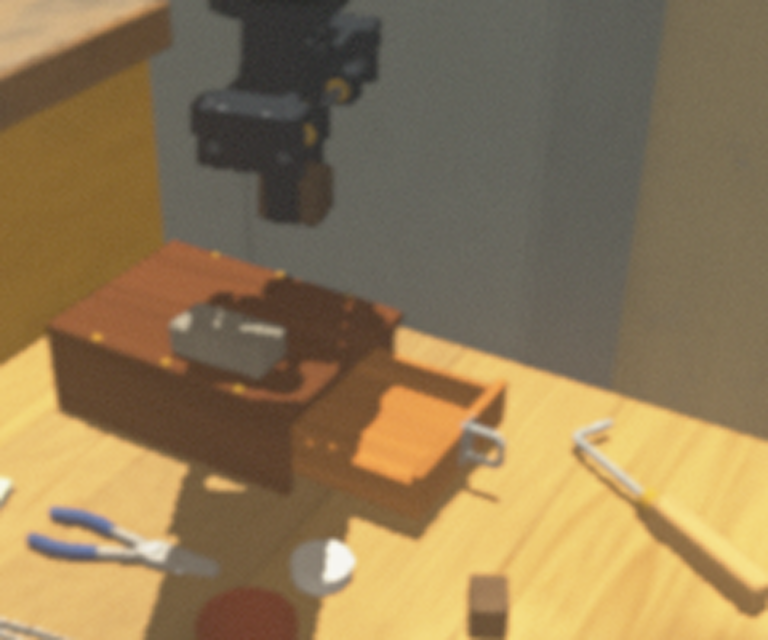

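Block gripped (gap 35 mm) and lifted. Now over the drawer.

Call:
send_rows --offset '[[0.1,0,-0.06],[0.2,0.01,-0.12],[0.248,0.0122,-0.1585],[0.248,0.0122,-0.1585],[0.248,0.0122,-0.1585],[0.248,0.1,-0.1585],[0.248,0.2,-0.1585],[0.248,0.24,-0.1585],[0.248,0.24,-0.1585]]' --dr '[[-0.001,0.04,0],[-0.0013,0.0763,-0.0006],[-0.0013,0.0763,-0.0006],[-0.0013,0.0763,-0.0006],[-0.0013,0.0763,-0.0006],[-0.0013,0.0763,-0.0006],[-0.0013,0.0763,-0.0006],[-0.0013,0.0763,-0.0006],[-0.0013,0.0763,-0.0006]]' --hand '[1,1,1,1,1,1,1,1,1]'

```text
t: 16.75
ee_pos: [0.4996, 0.264, 0.2184]
tool_rot: [-0.499, 0.502, -0.501, 0.499]
wrist_force: [-0.5, -0.9, -0.2]
finger_gap: 0.398
```

```bash
python3 - <<'E'
from h import *
s=observe(); print(s["t"],s["ee_pos"],s["finger_gap"],s["wrist_force"])
p=eyes.grab_frame("scene"); save(p,"over.png",(200,80,440,280),3.2)
go(0.4995,0.263,0.043,0)
E
```

```text
16.75 [0.49955868 0.26401799 0.21838354] 0.3978390033584487 [-0.48508138 -0.92086523 -0.1799991 ]
(array([ 0.0026,  0.0747, -0.001 ]), array([0.0006, 0.0003, 0.0001]))
```

View pics/over.png

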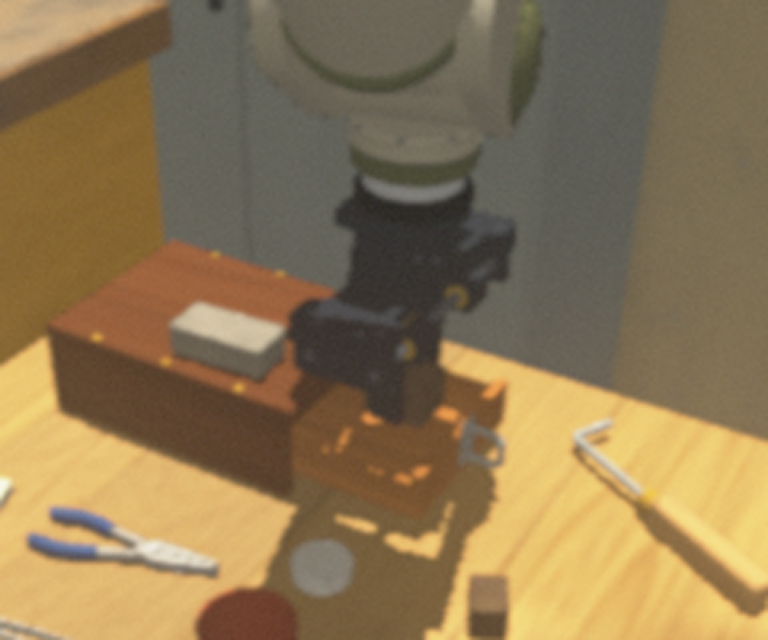

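Call:
send_rows --offset '[[0.0026,0.03,-0.001],[0.0026,0.055,-0.001],[0.0026,0.068,-0.001],[0.0026,0.0747,-0.001],[0.0026,0.0755,-0.001],[0.0026,0.0755,-0.001]]' --dr '[[0,0,0],[0,0,0],[0,0,0],[0,0,0],[0,0,0],[0,0,0]]' --hand '[1,1,1,1,1,1]'

```text
t: 17.4
ee_pos: [0.4995, 0.263, 0.1902]
tool_rot: [-0.5, 0.501, -0.5, 0.499]
wrist_force: [-0.4, -0.7, 0.7]
finger_gap: 0.391
```

Call:
send_rows --offset '[[0,0.002,0],[0,0.002,0],[0,0.002,0],[0,0.002,0],[0,0.002,0],[0,-0.05,0],[0,-0.15,0],[0,-0.25,0],[0,-0.35,0],[0.15,-0.4,-0.1],[0.3,-0.4,-0.2],[0.4,-0.4,-0.3],[0.5,-0.4,-0.3],[0.5,-0.4,-0.3],[0.5,-0.4,-0.3]]' --dr '[[0,0,0],[0,0,0],[0,0,0],[0,0,0],[0,0,0],[0,0,0],[0,0,0],[0,0,0],[0,0,0],[0,0,0],[0,0,0],[0,0,0],[0,0,0],[0,0,0],[0,0,0]]' --hand '[1,-0.15,-0.15,-0.15,-0.15,-0.15,-0.15,-0.15,-0.15,-0.15,-0.15,-0.15,-0.15,-0.15,-0.15]'

```text
t: 18.9
ee_pos: [0.3787, 0.0605, 0.3507]
tool_rot: [0.499, -0.5, 0.501, -0.501]
wrist_force: [0.0, 0.6, -0.1]
finger_gap: 0.577
```

```bash
python3 - <<'E'
from h import *
s=observe(); print(s["t"],s["ee_pos"],s["finger_gap"],s["wrist_force"])
p=eyes.grab_frame("scene"); save(p,"fin_s.png",(200,80,440,280),3.2)
eye=lambda j:[[0.4995,0.411-0.055-x-j,z] for x in (0,0.0285) for z in (.0235,.0525)]
for j in (.13,.14): print(((proj(p,eye(j))-[200,80])*3.2).round(1).tolist())
p=eyes.grab_frame("top"); save(p,"fin_t.png",(180,100,430,250),3.2)
for q in ["charcoal_block","firebrick","round_tin"]:
  for m in eyes.masks_of(p,q)[:2]:
    X=cloud(p,m["mask"]); T=X[X[:,2]>np.percentile(X[:,2],90)-.006]; print(q,round(m["p"],2),cv2.minAreaRect(T[:,:2].astype(np.float32)),T[:,2].mean())
E
```

```text
18.9 [0.37872429 0.06049067 0.35070045] 0.5770552028360773 [ 0.01992475  0.63580709 -0.09475446]
[[450.3, 450.0], [452.6, 415.7], [488.0, 463.1], [490.9, 428.6]]
[[463.4, 454.5], [465.9, 420.2], [501.4, 467.8], [504.6, 433.2]]
charcoal_block 0.63 ((0.4979882836341858, 0.2630005478858948), (0.03398929536342621, 0.04407740756869316), 1.0066450834274292) 0.05206840300517877
charcoal_block 0.61 ((0.38617533445358276, 0.14494484663009644), (0.030908122658729553, 0.024146856740117073), 27.118114471435547) 0.023800619022621414
round_tin 0.76 ((0.3706820011138916, 0.25255271792411804), (0.035999998450279236, 0.035745155066251755), 0.7970173358917236) 0.012457919424467813
```

View pics/fin_s.png

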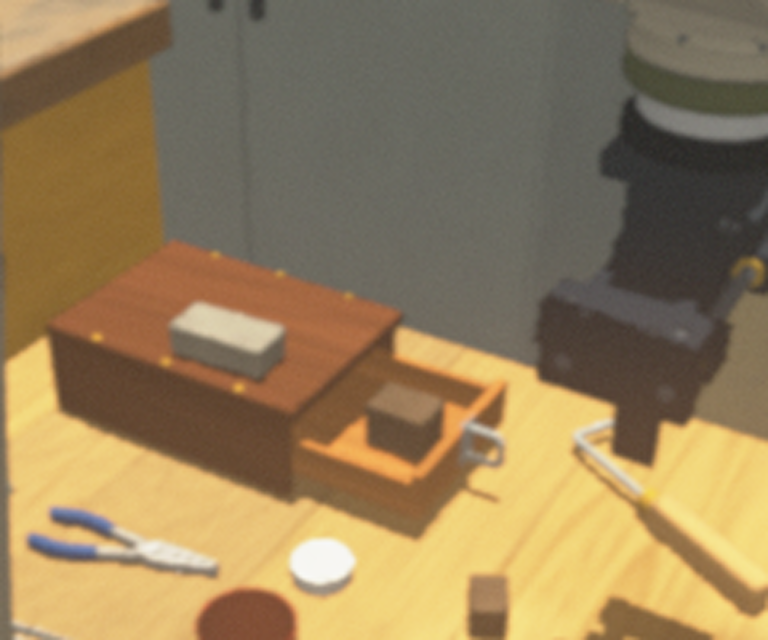

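View pics/fin_t.png

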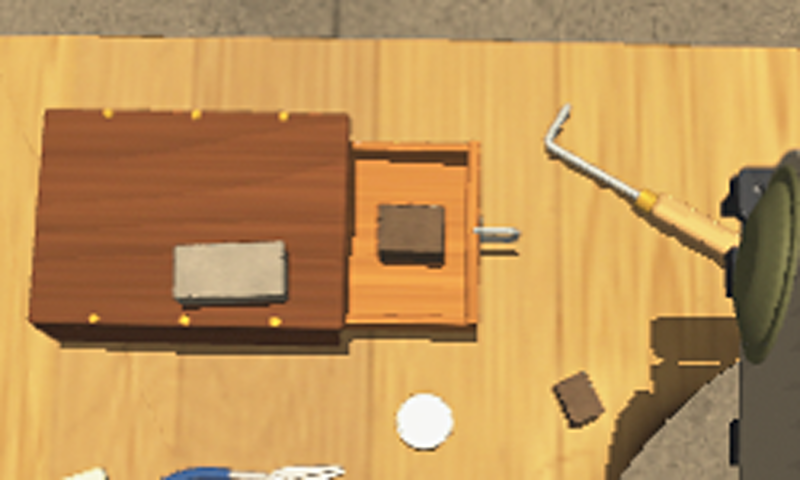

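The block sits flat in the drawer at top crop (411,235), with its top at z 0.052. The drawer is out, with the eye edges matching travel 0.14. The rod lies flat, the brick and tin haven't moved, and the gripper is free at z > 0.18.

```bash
python3 -c "
from h import *
print(job_done())"
```

```text
the job is handed in; nothing more can be done
None
```

The job is done and handed in at about 19 s, well inside the 69 s limit. I caught the drawer's eye with the hooked rod and pulled the drawer to its stop. Then I laid the rod flat on the bench clear of the unit and set the larger charcoal block in the drawer.

Last checks:
- **Drawer:** the eye's edges in the image match the full 0.14 m of travel. The wrist force at the stop was 23 N.
- **Charcoal block:** it sits flat at the middle of the open part of the drawer, with its top at z ≈ 0.052.
- **Rod:** the handle top measured z ≈ 0.024 after release, and the hook end is clear of the eye.
- **Firebrick and tin:** both stand where they were. The firebrick was not found by the network in the final top picture, but by eye it is in the same place. The tin measured within 1 mm of its first position.

The only other disagreement was the network's hook-prong position, about 1 cm off while the rod was held up. I used the rod's geometry there instead, and the prong went into the eye without contact force.

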